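# Find the loaded jar by weight and put it away in the drawer

## Robot

A 7-joint arm with a two-finger parallel gripper is mounted at the origin on the work surface. World frame = base frame: x ahead of the robot, y to its left, z up, the work surface at z = 0. Lengths are in m, angles in rad, forces in N, time in s.
With the tool pointing down it reaches from about 0.4 to 0.85 m from the base axis. Payload 10.4 kg.
Tool frame: the origin (TCP) lies at the very end of the fingers, on their centre line; the grasp point (between the pads) lies 19 mm behind it; z points along the fingers, y is the line along which they close (so a half turn about z gives the same grasp; the last joint's range is limited). The gripper opens to 87 mm and grips with 3 to 60 N. Pads are 19 mm wide; open, the fingers measure 117 mm over their backs; the gripper's body (75 mm by 190 mm) begins 51 mm behind the grasp point.
Start: joints at [-1.318, 0.332, -0.065, 1.46, 0.022, 1.35, -0.088], TCP at [0.17, 0.601, 0.223] pointing down, gripper open.
Joint ranges: [-2.6, 2.6], [-0.5, 2.12], [-1.47, 1.34], [0.16, 2.42], [-1.27, 4.41], [0.06, 2.06], [-2.6, 2.6]. Speed limits (rad/s): [2.22, 2.22, 2.79, 2.79, 3.14, 3.14, 3.14].

## Interface

Orientations are given as a unit quaternion [x, y, z, w].
In Python, from bench import status, camera, order gives the robot as it stands.
- The arm moves only by the tool jog_arm, never from a script. Its argument "plan" is a list of rows, each a list of 7 numbers: the turn, a rotation vector about the tool's x, y, z in rad, then the shift along the tool's x, y, z in mm, then the opening, from -1 (shut) to 1 (fully open). A call has 1 to 12 rows; each row is the pose to reach, as a shift and turn from the pose commanded when the call began, along the tool's axes at that moment; what a row does not reach only later rows make up. A row lasts 1/10 s, in which the tool goes at most 50 mm and 8.59 degrees, less where a joint would pass 70% of its speed; a pose out of reach is approached as far as the arm can. A call with a gripper value outside its range is refused whole. The fingers move at their own pace and stop on an object; "squeeze" is the grip in N (left out, the last holds). Time passes only in rows, so rows that repeat a pose let the fingers close. It gives the time, the measured TCP pose, the force, the opening and the grip force at its end, in the units of the state.
- status.read_state(): the state, without advancing time (a new reading comes with each control period).
- camera(name): name is "side" or "top" or "wrist"; returns a dict with "image" (420x560x3 uint8, red, green, blue), "z_map" (420x560 float32, m along the optical axis (not along the pixel's ray), 0 where there is no reading), "fx", "fy", "cx", "cy" (pixels), "world_from_camera" (4x4, takes a point from camera to world coordinates); the wrist camera has in their place "mount" (4x4, takes a point from camera to tool coordinates, whose origin is the TCP and whose axes are the flange's). Camera axes: x right, y down, z forward; pixel columns grow to the right and rows downward; lengths in m; the calibration is good to about 2 mm. A picture is of the moment at which its call begins: read the wrist's pose just before it.
- order.close_job(): hands the job in; it is judged then, once.
The state is a dict: "time": time; "joint_positions": joint angles; "joint_vel": joint speeds; "joint_torque": joint torques, N m; "ee_pos": TCP position; "eef_rot": TCP orientation; "ft_force": force on the tool from outside, world axes, zero at the start; "torque": the same for the moment, N m; "width": finger opening in m; "grip_force": force on a finger pad.
Only numpy, scipy, OpenCV 4.12 (cv2) and the standard library are available. Lean on these libraries where they do the work, as an engineer would, in place of code of your own. Each camera call takes 0.05 s, during which the arm holds its last target. There are 200 camera calls.

## Task

One of the three identical black jars on the blue mat holds a steel slug; the other two hold only a light plastic one. Find the heavy jar by feeling its weight, set it down gently and upright on the black rubber liner in the open drawer, then push the drawer in until it is fully home against its stop. The two light jars must end up standing on the blue mat; keep all jars upright and leave the bottle and the screwdriver alone.

Things in the scene. Friction and masses are not known exactly. Their poses are not given: they have to be found in the camera images.
- jar_a: One of three jars that look alike: matt black, opaque, sealed, with a white cap; a plain cylinder 50 mm in diameter and 75 mm tall (white cap from 54 mm up). Origin at the centre of its underside, z up. It stands upright on the blue mat. Inside, unseen, is either a steel slug (whole jar about 0.38 to 0.60 kg) or a plastic one (about 0.09 kg).
- jar_b: One of three jars that look alike: matt black, opaque, sealed, with a white cap; a plain cylinder 50 mm in diameter and 75 mm tall (white cap from 54 mm up). Origin at the centre of its underside, z up. It stands upright on the blue mat. Inside, unseen, is either a steel slug (whole jar about 0.38 to 0.60 kg) or a plastic one (about 0.09 kg).
- jar_c: One of three jars that look alike: matt black, opaque, sealed, with a white cap; a plain cylinder 50 mm in diameter and 75 mm tall (white cap from 54 mm up). Origin at the centre of its underside, z up. It stands upright on the blue mat. Inside, unseen, is either a steel slug (whole jar about 0.38 to 0.60 kg) or a plastic one (about 0.09 kg).
- mat: Flat blue mat, 300 mm (its x) by 180 mm (its y), 4 mm thick, fixed to the table. Origin at the centre of its underside, on the table. The jars start in a row along its x axis, about 88 mm apart.
- cabinet: Beige steel bench-top drawer unit, fixed: 336 mm wide (y), 270 mm deep, 118 mm high. Its origin is on the table 150 mm in front of the middle of its face; its x axis points from the face into the unit, so its face is the plane x = +150 mm and its back x = +420 mm. The drawer slides out along -x. Headroom inside: to 110 mm above the table. A foam block with vials lies on top.
- drawer: The drawer, beige, sliding in the cabinet. Its frame coincides with the cabinet's when it is fully home against its stop, so its origin lies at x = -(distance pulled out) in the cabinet's frame; it starts 160 to 190 mm out (at most 200), slides stiffly (about 3 N) and stays where it is left.
- drawer_handle (a point): Middle of the steel bar handle on the drawer's front panel: a 120 mm bar along the panel's y, 35 mm out from the panel, 75 mm above the table. The panel is 332 mm wide, 12 mm thick, from 12 to 106 mm above the table. This point moves with the drawer.
- liner_front (a point): Point on the top of the black rubber sheet on the drawer's floor, 65 mm from its front edge, midway across, moving with it. Sheet 240 mm (x, into the unit) by 155 mm (y), top 22 mm above the table; axes as the cabinet's. Front panel's inner face at x = -68 mm from here. Drawer wall at its +y edge, fixed white foam tray of cartridges at its -y edge, both up to 62 mm above the table.
- bottle: Bystander: amber glass jar with white cap, 60 mm in diameter, 120 mm tall, standing just beyond the mat. Origin at the centre of its underside.
- screwdriver: Bystander: screwdriver, 120 mm long, lying on the table just beyond the mat. Its x axis runs along the tool.
Things that resemble listed ones, but are neither listed nor needed, are in the scene too. What is shaped like the jar_a but red or turquoise is not meant.

How it is judged:
On the way, in this order (a step that is already met when the one before it is completed fails the run):
1. the heavy jar stands upright and released on the drawer's liner, the two light ones on the mat ((((contact force between jar_a and drawer above 2 N and z of jar_a in the frame of drawer below 0.03 m and angle between jar_a's own z axis and vertical below 0.15 rad and contact force between jar_a and the fingers below 0.1 N) and (contact force between jar_b and mat above 0.3 N and angle between jar_b's own z axis and vertical below 0.15 rad) and (contact force between jar_c and mat above 0.3 N and angle between jar_c's own z axis and vertical below 0.15 rad)) or ((contact force between jar_b and drawer above 2 N and z of jar_b in the frame of drawer below 0.03 m and angle between jar_b's own z axis and vertical below 0.15 rad and contact force between jar_b and the fingers below 0.1 N) and (contact force between jar_a and mat above 0.3 N and angle between jar_a's own z axis and vertical below 0.15 rad) and (contact force between jar_c and mat above 0.3 N and angle between jar_c's own z axis and vertical below 0.15 rad)) or ((contact force between jar_c and drawer above 2 N and z of jar_c in the frame of drawer below 0.03 m and angle between jar_c's own z axis and vertical below 0.15 rad and contact force between jar_c and the fingers below 0.1 N) and (contact force between jar_a and mat above 0.3 N and angle between jar_a's own z axis and vertical below 0.15 rad) and (contact force between jar_b and mat above 0.3 N and angle between jar_b's own z axis and vertical below 0.15 rad)))), for 0.2 s.
2. the drawer is pushed fully home (x of drawer in the frame of cabinet above -0.004 m), for 0.2 s.
At the end, for the whole second after the job is handed in: The heavy jar (over 2 N on the drawer, more than a light one weighs) stands on the drawer's liner (underside below 30 mm), both light jars on the blue mat, all within 0.15 rad of upright, at rest and released; the drawer is within 4 mm of fully home ((((contact force between jar_a and drawer above 2 N and z of jar_a in the frame of drawer below 0.03 m and angle between jar_a's own z axis and vertical below 0.15 rad and contact force between jar_a and the fingers below 0.1 N) and (contact force between jar_b and mat above 0.3 N and angle between jar_b's own z axis and vertical below 0.15 rad) and (contact force between jar_c and mat above 0.3 N and angle between jar_c's own z axis and vertical below 0.15 rad)) or ((contact force between jar_b and drawer above 2 N and z of jar_b in the frame of drawer below 0.03 m and angle between jar_b's own z axis and vertical below 0.15 rad and contact force between jar_b and the fingers below 0.1 N) and (contact force between jar_a and mat above 0.3 N and angle between jar_a's own z axis and vertical below 0.15 rad) and (contact force between jar_c and mat above 0.3 N and angle between jar_c's own z axis and vertical below 0.15 rad)) or ((contact force between jar_c and drawer above 2 N and z of jar_c in the frame of drawer below 0.03 m and angle between jar_c's own z axis and vertical below 0.15 rad and contact force between jar_c and the fingers below 0.1 N) and (contact force between jar_a and mat above 0.3 N and angle between jar_a's own z axis and vertical below 0.15 rad) and (contact force between jar_b and mat above 0.3 N and angle between jar_b's own z axis and vertical below 0.15 rad))) and x of drawer in the frame of cabinet above -0.004 m and linear speed of each of jar_a, jar_b, jar_c below 0.02 m/s); the robot touches nothing.
It fails at once if a jar is tipped more than 0.6 rad (angle between any of jar_a, jar_b, jar_c's own z axis and vertical above 0.6 rad).
It fails at once if a jar is dropped: moving faster than 0.6 m/s while not held (a fall of about 20 mm) ((linear speed of jar_a above 0.6 m/s and contact force between jar_a and the fingers below 0.1 N) or (linear speed of jar_b above 0.6 m/s and contact force between jar_b and the fingers below 0.1 N) or (linear speed of jar_c above 0.6 m/s and contact force between jar_c and the fingers below 0.1 N)).
It fails at once if the bottle or screwdriver is moved by more than 30 mm (distance of any of bottle, screwdriver from where it was at the start of the episode above 0.03 m).
It also fails if it takes over 72 s, if anything falls off the work surface, if the arm or the gripper's body presses on something with over 40 N, if the wrist force passes 120 N, or if a joint passes its speed limit or range.

## Working session

There is one attempt and no reset: what is moved stays moved. The work goes in short steps, Python scripts to look and compute and a tool call to move; the robot and the scene stay as the last step left them, time stands still between calls to the robot, and variables do not carry over. Pictures are saved under pics/ and viewed, at most 10 in all, crops included, and the job is handed in when it is done.

Besides the shell and the picture viewer there is one more tool, called after ">>>" by a JSON object that holds its "fn" and its "kwargs", one argument or row to a line. jog_arm: Moves the arm, as the interface text tells. Its arguments: {"type":"object","properties":{"plan":{"type":"array"},"squeeze":{"type":"number"}},"required":["plan"]}

```bash
mkdir -p pics
python3 - <<'E'
from bench import status,camera
import cv2,numpy as np
s=status.read_state(); print({k:np.round(v,3).tolist() for k,v in s.items()})
for n in("top","side"):
    c=camera(n); np.savez(f"{n}.npz",**c); cv2.imwrite(f"pics/{n}0.png",c["image"][...,::-1])
    print(n,c["fx"],c["cx"],c["cy"],np.round(c["world_from_camera"],3).tolist())
E
```

```text
{'time': 0.0, 'joint_positions': [-1.318, 0.333, -0.065, 1.461, 0.022, 1.35, -0.088], 'joint_vel': [-0.002, 0.0, -0.001, 0.001, -0.0, 0.002, 0.002], 'joint_torque': [-0.0, -62.325, 0.025, -38.992, -0.061, 0.039, 0.0], 'ee_pos': [0.17, 0.601, 0.222], 'eef_rot': [0.137, 0.991, -0.001, -0.0], 'ft_force': [-0.372, -0.143, -0.135], 'torque': [0.019, -0.021, 0.008], 'grip_force': 0.0, 'width': 0.087}
top 453.4522894370726 277.77497109145776 208.68128727802412 [[0.014, -0.989, 0.146, 0.373], [-1.0, -0.013, 0.01, 0.083], [-0.008, -0.146, -0.989, 0.996], [0.0, 0.0, 0.0, 1.0]]
side 395.6586144469099 283.1571569111826 211.2417248930219 [[0.964, -0.197, 0.181, 0.358], [-0.267, -0.658, 0.704, -0.541], [-0.019, -0.727, -0.686, 0.716], [0.0, 0.0, 0.0, 1.0]]
```

View pics/top0.png

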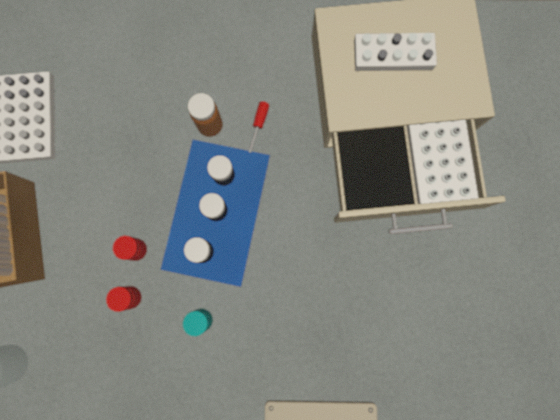

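View pics/side0.png

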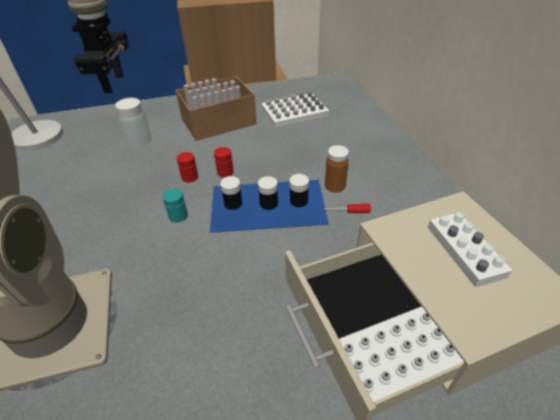

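The top view shows the jars' white caps at about (220,168), (212,206) and (197,250) on the blue mat. The bottle is at (205,110), the screwdriver at (258,125), the black liner at (375,168) and the handle at (421,229). The side view agrees.

```bash
cat > h.py <<'E'
import numpy as np,cv2
def cloud(c):
    z=c["z_map"];v,u=np.mgrid[:z.shape[0],:z.shape[1]]
    p=np.stack([(u-c["cx"])/c["fx"]*z,(v-c["cy"])/c["fy"]*z,z],-1)
    T=c["world_from_camera"]; w=p@T[:3,:3].T+T[:3,3]; w[z<=0]=np.nan
    return w
def blobs(m,w,minn=40):
    n,l=cv2.connectedComponents(m.astype(np.uint8))
    for i in range(1,n):
        q=w[l==i]
        if len(q)>=minn:
            (cx,cy),r=cv2.minEnclosingCircle(q[:,:2].astype(np.float32))
            rr=cv2.minAreaRect(q[:,:2].astype(np.float32))
            yield len(q),(cx,cy),r,q.mean(0),rr
E
python3 - <<'E'
from h import *
for n in("top","side"):
    c=np.load(n+".npz");w=cloud(c);im=c["image"].astype(int);z=w[...,2]
    wh=im.min(-1)>130; blue=(im[...,2]>im[...,0]+60)
    def show(t,m,k=40):
        for b in blobs(m,w,k): print(n,t,b[0],"circ",np.round(b[1],3),round(b[2],4),"mean",np.round(b[3],3),"rect",np.round(b[4][0],3),np.round(b[4][1],3),round(b[4][2],1))
    v=np.where(np.isnan(z),0,z)
    region=(w[...,0]>.2)&(w[...,0]<.75)
    show("cap",region&(im.min(-1)>120)&(v>.072)&(v<.086)&(w[...,1]>0.1))
    show("mat",region&blue&(v<.012),500)
    show("liner",region&(im.max(-1)<60)&(v>.012)&(v<.032)&(w[...,1]<0),300)
    show("cabtop",(v>.112)&(v<.124)&(w[...,1]<0),500)
    show("panel",(v>.1)&(v<.110)&(w[...,1]<0.05),60)
    show("handle",(v>.066)&(v<.086)&(w[...,1]<0.05)&(w[...,0]<.5)&(w[...,0]>.2),40)
    show("bottle",(v>.112)&(v<.128)&(w[...,1]>0.1),40)
E
```

```text
top cap 438 circ [0.595 0.216] 0.0252 mean [0.594 0.216 0.078] rect [0.595 0.216] [0.048 0.048] 30.5
top cap 456 circ [0.515 0.229] 0.0249 mean [0.515 0.229 0.078] rect [0.515 0.229] [0.048 0.049] 32.2
top cap 477 circ [0.423 0.257] 0.025 mean [0.423 0.256 0.078] rect [0.423 0.257] [0.047 0.048] 1.4
top mat 8647 circ [0.513 0.231] 0.1718 mean [0.507 0.228 0.003] rect [0.512 0.23 ] [0.178 0.297] 78.9
top liner 5037 circ [ 0.611 -0.121] 0.1114 mean [ 0.61  -0.12   0.021] rect [ 0.612 -0.12 ] [0.174 0.147] 6.2
top cabtop 16607 circ [ 0.807 -0.162] 0.2101 mean [ 0.802 -0.166  0.117] rect [ 0.813 -0.161] [0.272 0.337] 5.9
top panel 1029 circ [ 0.514 -0.193] 0.1661 mean [ 0.513 -0.192  0.105] rect [ 0.513 -0.193] [0.013 0.332] 6.3
top handle 62 circ [ 0.498 -0.076] 0.0479 mean [ 0.495 -0.072  0.077] rect [ 0.494 -0.076] [0.008 0.096] 1.0
top handle 428 circ [ 0.471 -0.197] 0.0647 mean [ 0.475 -0.193  0.079] rect [ 0.483 -0.197] [0.039 0.129] 2.3
top bottle 537 circ [0.712 0.251] 0.0273 mean [0.711 0.251 0.119] rect [0.712 0.251] [0.052 0.053] 67.6
side cap 218 circ [0.597 0.215] 0.0264 mea
[... 1078 characters left out ...]
ean [ 0.476 -0.201  0.079] rect [ 0.486 -0.197] [0.037 0.131] 6.0
side bottle 1108 circ [1.252 0.791] 0.6908 mean [1.255 0.565 0.12 ] rect [1.254 0.791] [1.381 0.015] 89.7
side bottle 278 circ [0.243 1.423] 0.156 mean [0.242 1.424 0.12 ] rect [0.243 1.422] [0.312 0.027] 0.8
side bottle 310 circ [-0.193  1.425] 0.1549 mean [-0.196  1.423  0.12 ] rect [-0.193  1.423] [0.309 0.026] 0.2
side bottle 354 circ [0.582 1.142] 0.1866 mean [0.579 1.137 0.12 ] rect [0.582 1.137] [0.02  0.373] 84.8
side bottle 117 circ [0.184 0.653] 0.0357 mean [0.187 0.631 0.12 ] rect [0.188 0.637] [0.071 0.033] 13.3
side bottle 233 circ [0.713 0.249] 0.0279 mean [0.712 0.246 0.119] rect [0.714 0.249] [0.054 0.051] 40.9
```

>>> {"fn": "jog_arm", "kwargs": {
  "plan": [
    [0,0,0,-338,-264,0,1],
    [0,0,0,-338,-264,0,1],
    [0,0,0,-338,-264,0,1],
    [0,0,0,-338,-264,0,1],
    [0,0,0,-338,-264,0,1],
    [0,0,0,-338,-264,60,1],
    [0,0,0,-338,-264,80,1],
    [0,0,0,-338,-264,80,1],
    [0,0,0,-338,-264,80,1],
    [0,0,0,-338,-264,80,1],
    [0,0,0,-338,-264,80,1],
    [0,0,0,-338,-264,80,1]
  ],
  "squeeze": 30
}}

```text
time: 1.3
ee_pos: [0.4231, 0.2564, 0.1428]
eef_rot: [0.137, 0.991, 0.0, -0.0]
ft_force: [-0.3, 0.6, -0.7]
width: 0.0868
grip_force: 0.0
```

>>> {"fn": "jog_arm", "kwargs": {
  "plan": [
    [0,0,0,0,0,35,1],
    [0,0,0,0,0,70,1],
    [0,0,0,0,0,95,1],
    [0,0,0,0,0,107,1],
    [0,0,0,0,0,107,1],
    [0,0,0,0,0,107,-1],
    [0,0,0,0,0,107,-1],
    [0,0,0,0,0,107,-1],
    [0,0,0,0,0,107,-1],
    [0,0,0,0,0,107,-1],
    [0,0,0,0,0,107,-1],
    [0,0,0,0,0,107,-1]
  ],
  "squeeze": 30
}}

```text
time: 2.5
ee_pos: [0.4237, 0.2556, 0.0359]
eef_rot: [0.137, 0.991, 0.0, 0.0]
ft_force: [-0.6, 0.5, 4.3]
width: 0.0498
grip_force: 30.0
```

>>> {"fn": "jog_arm", "kwargs": {
  "plan": [
    [0,0,0,0,0,-4,-1],
    [0,0,0,0,0,-8,-1],
    [0,0,0,0,0,-12,-1],
    [0,0,0,0,0,-12,-1],
    [0,0,0,0,0,-12,-1],
    [0,0,0,0,0,-12,-1],
    [0,0,0,0,0,-12,-1],
    [0,0,0,0,0,-12,-1]
  ]
}}

```text
time: 3.3
ee_pos: [0.4234, 0.2553, 0.0474]
eef_rot: [0.137, 0.991, -0.0, -0.0]
ft_force: [-0.5, 0.8, -0.5]
width: 0.0497
grip_force: 30.0
```

>>> {"fn": "jog_arm", "kwargs": {
  "plan": [
    [0,0,0,0,0,5,-1],
    [0,0,0,0,0,9,-1],
    [0,0,0,0,0,12,-1],
    [0,0,0,0,0,12,-1],
    [0,0,0,0,0,12,-1],
    [0,0,0,0,0,12,1],
    [0,0,0,0,0,12,1],
    [0,0,0,0,0,12,1],
    [0,0,0,0,0,12,1],
    [0,0,0,0,0,12,1],
    [0,0,0,0,0,12,1]
  ]
}}

```text
time: 4.4
ee_pos: [0.4235, 0.2553, 0.0355]
eef_rot: [0.137, 0.991, 0.0, -0.0]
ft_force: [-0.8, 0.4, -0.1]
width: 0.0845
grip_force: 0.0
```

>>> {"fn": "jog_arm", "kwargs": {
  "plan": [
    [0,0,0,0,0,-30,1],
    [0,0,0,0,0,-70,1],
    [0,0,0,0,0,-100,1],
    [0,0,0,0,0,-100,1],
    [0,0,0,-40,-1,-100,1],
    [0,0,0,-80,-2,-100,1],
    [0,0,0,-96,-2,-100,1],
    [0,0,0,-96,-2,-100,1],
    [0,0,0,-96,-2,-100,1],
    [0,0,0,-96,-2,-100,1],
    [0,0,0,-96,-2,-100,1]
  ]
}}

```text
time: 5.5
ee_pos: [0.5144, 0.228, 0.1355]
eef_rot: [0.137, 0.991, 0.0, -0.0]
ft_force: [0.7, 0.7, 0.2]
width: 0.0868
grip_force: 0.0
```

>>> {"fn": "jog_arm", "kwargs": {
  "plan": [
    [0,0,0,0,0,35,1],
    [0,0,0,0,0,70,1],
    [0,0,0,0,0,92,1],
    [0,0,0,0,0,100,1],
    [0,0,0,0,0,100,1],
    [0,0,0,0,0,100,-1],
    [0,0,0,0,0,100,-1],
    [0,0,0,0,0,100,-1],
    [0,0,0,0,0,100,-1],
    [0,0,0,0,0,100,-1],
    [0,0,0,0,0,100,-1],
    [0,0,0,0,0,100,-1]
  ]
}}

```text
time: 6.7
ee_pos: [0.5157, 0.228, 0.036]
eef_rot: [0.137, 0.991, 0.001, 0.0]
ft_force: [0.6, 2.8, 2.9]
width: 0.05
grip_force: 30.0
```

>>> {"fn": "jog_arm", "kwargs": {
  "plan": [
    [0,0,0,0,0,-4,-1],
    [0,0,0,0,0,-8,-1],
    [0,0,0,0,0,-12,-1],
    [0,0,0,0,0,-12,-1],
    [0,0,0,0,0,-12,-1],
    [0,0,0,0,0,-12,-1],
    [0,0,0,0,0,-12,-1],
    [0,0,0,0,0,-12,-1]
  ]
}}

```text
time: 7.5
ee_pos: [0.5153, 0.2272, 0.0474]
eef_rot: [0.137, 0.991, -0.0, -0.0]
ft_force: [0.3, 0.0, -3.9]
width: 0.0496
grip_force: 30.0
```

The jar in the middle weighs about 4 N, so it is the heavy one. The first was about 0.5 N. Next I carry the middle jar over the drawer.

>>> {"fn": "jog_arm", "kwargs": {
  "plan": [
    [0,0,0,0,0,-30,-1],
    [0,0,0,0,0,-65,-1],
    [0,0,0,0,0,-100,-1],
    [0,0,0,0,0,-112,-1],
    [0,0,-0.06,-20,-36,-112,-1],
    [0,0,-0.12,-40,-73,-112,-1],
    [0,0,-0.18,-60,-109,-112,-1],
    [0,0,-0.24,-80,-146,-112,-1],
    [0,0,-0.3,-100,-182,-112,-1],
    [0,0,-0.34,-120,-219,-112,-1],
    [0,0,-0.38,-140,-255,-112,-1],
    [0,0,-0.38,-155,-283,-112,-1]
  ],
  "squeeze": 35
}}

```text
time: 8.7
ee_pos: [0.5871, -0.0903, 0.1584]
eef_rot: [-0.052, 0.999, -0.0, -0.001]
ft_force: [0.8, 0.3, -4.8]
width: 0.0497
grip_force: 35.0
```

Run:
```python
from bench import status
import numpy as np
from scipy.spatial.transform import Rotation as R
s=status.read_state();r=R.from_quat(s["eef_rot"]);m=r.as_matrix()
print(np.round(s["ee_pos"],4),s["ft_force"],np.round(m,3).tolist(),s["width"],np.round(s["joint_positions"],2))
print("yaw y",np.degrees(np.arctan2(m[1,1],m[0,1])), "delta tool mm",1000*m.T@(np.array([.595,-.1185,.155])-s["ee_pos"]))
```

```text
[ 0.5871 -0.0903  0.1584] [ 0.80234326  0.28359497 -4.77535466] [[-0.995, -0.104, -0.001], [-0.104, 0.995, -0.001], [0.001, -0.001, -1.0]] 0.049675649261834084 [-0.29  0.32  0.45  1.65 -0.15  1.2   1.86]
yaw y 95.94946624765603 delta tool mm [ -4.96350607 -28.91406696   3.4042887 ]
```

>>> {"fn": "jog_arm", "kwargs": {
  "plan": [
    [0,0,0,-3,-15,0,-1],
    [0,0,0,-5,-29,0,-1],
    [0,0,0,-5,-29,0,-1],
    [0,0,0,-5,-29,0,-1],
    [0,0,0,-5,-29,30,-1],
    [0,0,0,-5,-29,60,-1],
    [0,0,0,-5,-29,80,-1],
    [0,0,0,-5,-29,92,-1],
    [0,0,0,-5,-29,92,-1],
    [0,0,0,-5,-29,92,-1]
  ]
}}

```text
time: 9.7
ee_pos: [0.596, -0.115, 0.0684]
eef_rot: [-0.052, 0.999, 0.0, 0.001]
ft_force: [0.0, 0.2, -4.1]
width: 0.0493
grip_force: 35.0
```

Run:
```python
from bench import status,camera
import cv2
s=status.read_state(); print(s["ee_pos"],s["ft_force"])
a=camera("side")["image"][150:400,200:560];b=camera("top")["image"][80:260,300:520]
cv2.imwrite("pics/p1.png",cv2.hconcat([cv2.resize(a,(380,264)),cv2.resize(b,(380,264))])[...,::-1])
```

```text
[ 0.59600662 -0.11498101  0.06838753] [ 0.0108051   0.2499668  -4.07173511]
```

View pics/p1.png

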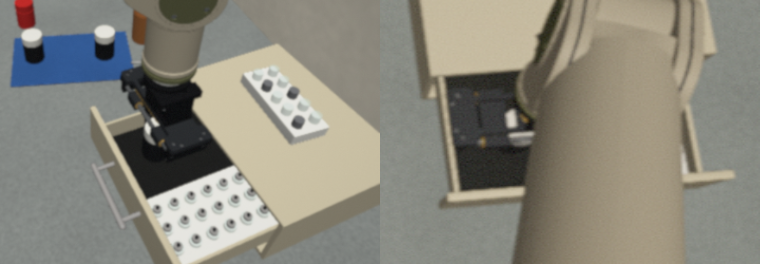

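The crop shows the jar held upright over the black liner, clear of the drawer wall and the tray. The two light jars still stand on the mat.

>>> {"fn": "jog_arm", "kwargs": {
  "plan": [
    [0,0,0,0,-3,4,-1],
    [0,0,0,0,-3,8,-1],
    [0,0,0,0,-3,11,-1],
    [0,0,0,0,-3,13,-1],
    [0,0,0,0,-3,14,-1],
    [0,0,0,0,-3,14,-1],
    [0,0,0,0,-3,14,-1]
  ]
}}

```text
time: 10.5
ee_pos: [0.596, -0.1184, 0.054]
eef_rot: [-0.052, 0.999, 0.0, 0.0]
ft_force: [-2.3, 1.3, 3.5]
width: 0.05
grip_force: 35.0
```

>>> {"fn": "jog_arm", "kwargs": {
  "plan": [
    [0,0,0,0,0,0,0.7],
    [0,0,0,0,0,0,0.7],
    [0,0,0,0,0,0,0.7],
    [0,0,0,0,0,0,0.7],
    [0,0,0,0,0,0,0.7],
    [0,0,0,0,0,-10,0.7],
    [0,0,0,0,0,-40,0.7],
    [0,0,0,0,0,-80,0.7],
    [0,0,0,0,0,-115,0.7],
    [0,0,0,0,0,-130,0.7],
    [0,0,0,0,0,-130,0.7]
  ]
}}

```text
time: 11.6
ee_pos: [0.597, -0.1189, 0.1865]
eef_rot: [-0.052, 0.999, -0.0, 0.002]
ft_force: [0.1, 0.4, -0.1]
width: 0.074
grip_force: 0.0
```

Run:
```python
from bench import status,camera
import cv2
from h import *
c=camera("side");w=cloud(c);im=c["image"].astype(int);v=np.nan_to_num(w[...,2])
for b in blobs((im.min(-1)>110)&(v>.09)&(v<.102)&(w[...,1]<0)&(w[...,0]>.53)&(w[...,0]<.65),w,20): print("cap",b[0],b[1],b[2],b[3])
for b in blobs((v>.1)&(v<.110)&(w[...,1]<0.05)&(w[...,0]>.4)&(w[...,0]<.65),w,60): print("panel",b[0],b[4])
for b in blobs((v>.066)&(v<.086)&(w[...,1]<0)&(w[...,0]<.5)&(w[...,0]>.2),w): print("handle",b[0],b[4])
cv2.imwrite("pics/p2.png",c["image"][...,::-1])
s=status.read_state(); print(s["ee_pos"],s["ft_force"])
```

```text
cap 466 (0.5960593819618225, -0.12015404552221298) 0.026054950430989265 [ 0.59413993 -0.12255896  0.09666891]
panel 1343 ((0.5148404240608215, -0.19501124322414398), (0.013048873282968998, 0.33018171787261963), 6.237204074859619)
handle 92 ((0.49578335881233215, -0.07167912274599075), (0.0016837911680340767, 0.07997012138366699), 6.260727882385254)
handle 531 ((0.48119598627090454, -0.19932428002357483), (0.036869436502456665, 0.1281680017709732), 0.025762099772691727)
[ 0.59607668 -0.11855401  0.18430448] [-0.10079862  0.56925877  0.2422437 ]
```

View pics/p2.png

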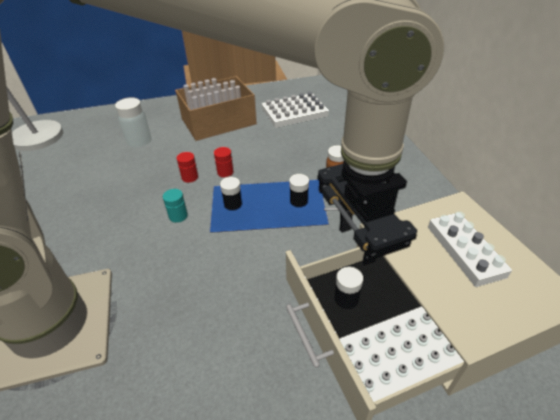

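The side view shows the heavy jar released and upright on the liner, with its cap at (349,280). The light jars at (231,190) and (299,188) are on the mat. Next I move in front of the handle with the fingers shut.

>>> {"fn": "jog_arm", "kwargs": {
  "plan": [
    [0,0,0,45,-16,0,-1],
    [0,0,0,90,-33,0,-1],
    [0,0,0,135,-50,0,-1],
    [0,0,0,179,-66,0,-1],
    [0,0,0,179,-66,0,-1],
    [0,0,0,179,-66,0,-1],
    [0,0,0,179,-66,40,-1],
    [0,0,0,179,-66,80,-1],
    [0,0,0,179,-66,115,-1],
    [0,0,0,179,-66,124,-1],
    [0,0,0,179,-66,124,-1],
    [0,0,0,179,-66,124,-1]
  ],
  "squeeze": 10
}}

```text
time: 12.85
ee_pos: [0.4256, -0.2029, 0.0606]
eef_rot: [-0.052, 0.999, -0.0, 0.0]
ft_force: [1.1, -0.6, 0.8]
width: 0.0009
grip_force: 0.0
```

>>> {"fn": "jog_arm", "kwargs": {
  "plan": [
    [0,0,0,-15,0,0,-1],
    [0,0,0,-25,0,0,-1],
    [0,0,0,-32,0,0,-1],
    [0,0,0,-40,0,0,-1],
    [0,0,0,-50,0,0,-1],
    [0,0,0,-60,0,0,-1],
    [0,0,0,-70,0,0,-1],
    [0,0,0,-80,0,0,-1],
    [0,0,0,-90,0,0,-1],
    [0,0,0,-100,0,0,-1],
    [0,0,0,-110,0,0,-1],
    [0,0,0,-120,0,0,-1]
  ]
}}

```text
time: 14.05
ee_pos: [0.5447, -0.19, 0.0594]
eef_rot: [-0.052, 0.999, 0.0, -0.0]
ft_force: [-3.4, 0.5, 3.1]
width: 0.0004
grip_force: 1.9
```

>>> {"fn": "jog_arm", "kwargs": {
  "plan": [
    [0,0,0,-9,0,0,-1],
    [0,0,0,-17,0,0,-1],
    [0,0,0,-25,0,0,-1],
    [0,0,0,-33,0,0,-1],
    [0,0,0,-40,0,0,-1],
    [0,0,0,-46,0,0,-1],
    [0,0,0,-50,0,0,-1],
    [0,0,0,-50,0,0,-1]
  ]
}}

```text
time: 14.85
ee_pos: [0.5946, -0.1852, 0.0596]
eef_rot: [-0.052, 0.999, -0.0, 0.001]
ft_force: [-0.2, -1.0, 0.2]
width: 0.0011
grip_force: 0.0
```

Run:
```python
from bench import status,camera
import cv2
from h import *
c=camera("side");w=cloud(c);v=np.nan_to_num(w[...,2])
for b in blobs((v>.1)&(v<.110)&(w[...,1]<0.05)&(w[...,0]>.4)&(w[...,0]<.72),w,60): print("panel",b[0],b[4], "cab x mm",1000*(np.array(b[4][0])-[.530,-.1913])@[.9945,.1045])
s=status.read_state(); print(s["ee_pos"],s["ft_force"])
cv2.imwrite("pics/p3.png",c["image"][...,::-1])
```

```text
panel 475 ((0.6660649180412292, -0.29851531982421875), (0.01336969155818224, 0.09168597310781479), 6.277665138244629) cab x mm 124.11256007037161
[ 0.59430731 -0.18547592  0.05964428] [ 0.25091948 -0.16120698  0.03550591]
```

View pics/p3.png

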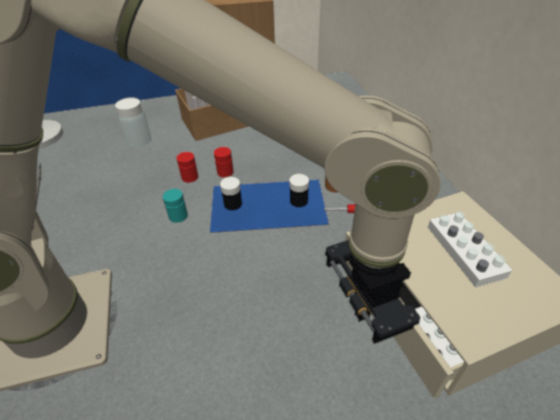

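The side view shows the drawer about 20 mm short of closed. The fingers are on the handle and the jars on the mat haven't moved.

>>> {"fn": "jog_arm", "kwargs": {
  "plan": [
    [0,0,0,-4,0,0,-1],
    [0,0,0,-8,0,0,-1],
    [0,0,0,-12,0,0,-1],
    [0,0,0,-15,0,0,-1],
    [0,0,0,-18,0,0,-1],
    [0,0,0,-21,0,0,-1],
    [0,0,0,-23,0,0,-1],
    [0,0,0,-25,0,0,-1],
    [0,0,0,-25,0,0,-1]
  ]
}}

```text
time: 15.8
ee_pos: [0.6165, -0.183, 0.0594]
eef_rot: [-0.052, 0.999, 0.0, -0.002]
ft_force: [-13.5, -0.3, 9.4]
width: 0.0005
grip_force: 6.6
```

>>> {"fn": "jog_arm", "kwargs": {
  "plan": [
    [0,0,0,-2,0,0,-1],
    [0,0,0,-4,0,0,-1],
    [0,0,0,-4,0,0,-1],
    [0,0,0,-4,0,0,-1]
  ]
}}

```text
time: 16.2
ee_pos: [0.6169, -0.183, 0.0592]
eef_rot: [-0.051, 0.999, 0.001, -0.006]
ft_force: [-31.2, 1.1, 22.6]
width: 0.0003
grip_force: 15.4
```

>>> {"fn": "jog_arm", "kwargs": {
  "plan": [
    [0,0,0,10,0,0,-1],
    [0,0,0,30,0,0,-1],
    [0,0,0,65,0,0,-1],
    [0,0,0,100,0,0,-1],
    [0,0,0,100,0,-45,-1],
    [0,0,0,100,0,-90,-1],
    [0,0,0,100,0,-130,-1],
    [0,0,0,100,0,-150,-1],
    [0,0,0,100,0,-150,-1],
    [0,0,0,100,0,-150,-1]
  ]
}}

```text
time: 17.2
ee_pos: [0.5235, -0.1919, 0.2094]
eef_rot: [-0.053, 0.999, 0.0, 0.001]
ft_force: [0.6, -1.0, -0.4]
width: 0.0003
grip_force: 0.0
```

Run:
```python
from bench import status,camera
import cv2
from h import *
for n in("side","top"):
    c=camera(n);w=cloud(c);v=np.nan_to_num(w[...,2]);im=c["image"].astype(int)
    for b in blobs((v>.1)&(v<.110)&(w[...,1]<0.05)&(w[...,0]>.6)&(w[...,0]<.72),w,60): print(n,"panel",b[0],b[4], "cab x mm",1000*(np.array(b[4][0])-[.530,-.1913])@[.9945,.1045])
    cx=((w-[.530,-.1913,0])@[.9945,.1045,0])*1000
    m=(v>.114)&(v<.121)&(w[...,1]<0)&(w[...,1]>-.35); print("cabtop x front", np.nanpercentile(cx[m],[.5,1,99.5]))
    for b in blobs((im.min(-1)>110)&(v>.072)&(v<.086)&(w[...,1]>0.1)&(w[...,0]>.3)&(w[...,0]<.7),w,40): print("cap",b[1],b[3][2])
    if n=="side": cv2.imwrite("pics/p4.png",c["image"][...,::-1])
s=status.read_state(); print(s["time"],s["ee_pos"],s["ft_force"])
```

```text
side panel 870 ((0.6812708973884583, -0.25084078311920166), (0.03335269168019295, 0.19146029651165009), 13.06434154510498) cab x mm 144.21689561686514
cabtop x front [-490.87409008 -451.33453562  418.19277969]
cap (0.5967860817909241, 0.21484500169754028) 0.07835069531972857
cap (0.42436930537223816, 0.25354012846946716) 0.07851902460098033
top panel 976 ((0.6724024415016174, -0.16847985982894897), (0.014091718941926956, 0.3218218982219696), 6.178089618682861) cab x mm 144.00393272123335
cabtop x front [150.48931347 151.44566779 416.82394931]
cap (0.594774067401886, 0.21613557636737823) 0.07818310115338183
cap (0.4223502576351166, 0.25471746921539307) 0.0781410777745311
17.3 [ 0.52272147 -0.19194948  0.20824754] [-0.17522536  0.40191591 -0.2099687 ]
```

View pics/p4.png

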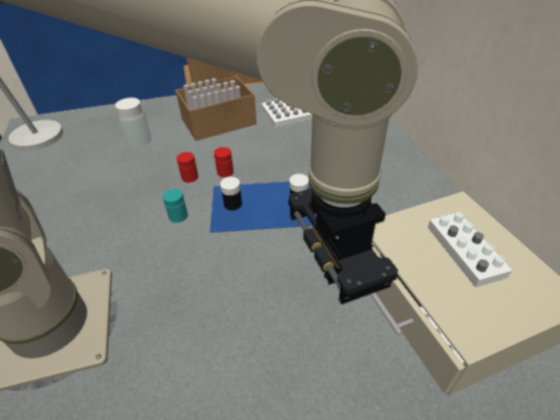

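The drawer panel sits at cabinet x = 144 mm, closed against the face, and the handle met a hard stop. The light jars stand on the mat and the arm is clear of everything.

```bash
python3 -c "
from bench import order
print(order.close_job())"
```

```text
the job is handed in; nothing more can be done
None
```

I found the heavy jar (the middle one, about 4 N), stood it upright on the drawer's liner and pushed the drawer home against its stop; both light jars are on the mat, and the job is handed in (no verdict was returned).

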